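Release the filter cartridge and hang it up to drain

TASK

Take the used cartridge out of the water-filter unit and hang it up to drain: push it down until its push-push latch lets go and it springs up, draw it out of the well, and hang it by the loop of its handle on the drip hook. Leave it hanging freely and at rest on the hook's level arm, and do not shove the fork, the bowl or the steel tumbler about.

Things in the scene. Friction and masses are not known exactly. Their poses are not given: they have to be found in the camera images.
- filter_unit: Fixed white water-filter unit, a box 130 mm high on a grey foot 110 x 100 mm. Origin on the worktop under the centre of its well (an upright shaft open at the top); z up. The box reaches 34 mm to -x (a small steel nozzle to 55 mm, below 95 mm high), 68 mm to +x, 46 mm to each side. Turned up to 20 degrees either way; unit and hook stand may have changed sides.
- well_mouth (a point): Centre of the well's opening, 44 mm (x) by 56 mm (y), in the top of the filter unit, 130 mm above the worktop; axes as the filter unit.
- carriage (a joint): Height (m) of the sprung carriage under the cartridge: 0 to 0.001 latched (start; cartridge top 1 to 2 mm below the unit top), negative pressed deeper (stop at -0.011), 0.041 fully up. Pressing 9 to 10 mm deeper (3 to 5 N; more against the stop) and letting it up frees the push-push latch; it rises in 0.7 s. Pressing right down relatches. The cartridge only stands on it and lifts straight out.
- cartridge: Loose white filter cartridge, a block 40 (x) x 52 (y) x 100 mm (z), 0.11 to 0.17 kg, in the well with 2 mm play a side, axes as the filter unit. Origin at the centre of its underside. Its upper part is a loop handle (see loop_top). Latched, it fills the well and cannot be gripped; sprung up, it stands 39 mm out and can be gripped from above across its 52 mm y faces, leaving the loop's window free.
- cartridge_top (a point): Centre of the flat top face of the cartridge, 100 mm above its origin: where to press; axes as the cartridge.
- loop_top (a point): Middle of the underside of the top bar, 88 mm above the cartridge's origin: rests on the hook. The loop's window goes right through along x, 34 mm wide (y; upper corners bevelled by 6 mm) and 34 mm high, from 54 to 88 mm above the origin, between 9 mm thick uprights at +y and -y and under the 12 mm thick top bar.
- hook_stand: Fixed steel drip-hook stand: base plate 110 x 90 x 10 mm, an 8 mm thick post 52 mm to +x of the origin, and from its top a level round arm 8 mm thick running to -x, with an upturned tip. Origin on the worktop under the middle of the arm, z up. Turned up to 20 degrees either way.
- hook_mid (a point): On the upper side of the hook's level arm at its middle, 160 mm above the worktop; axes as the stand (the arm runs along x, its free tip at -x). The usable level arm reaches 38 mm to either side of it.
- hook_tip (a point): Top end of the hook's upturned tip, 49 mm to -x of hook_mid and 13 mm above it. The loop's window must pass over tip and arm along +x of the stand, which together are 21 mm high (152 to 173 mm above the worktop).
- fork: Loose steel fork, about 204 mm long and 18 mm high, lying on the worktop near the front edge. Bystander.
- bowl_blue: Loose small blue bowl, 84 mm across and 45 mm high, near the front edge of the worktop. Bystander.
- tumbler_steel: Loose upturned steel tumbler, 68 mm across and 92 mm high, behind the work. Bystander.

How it is judged:
By the outcome, as a careful person would: the job done as asked, in the order asked, and still so for the second after the job is handed in, with the robot touching nothing.
It also fails if it takes over 54 s, if anything falls off the work surface, if the arm or the gripper's body presses on something with over 40 N, if the wrist force passes 120 N, or if a joint passes its speed limit or range.

ROBOT

A 7-joint arm with a two-finger parallel gripper is mounted at the origin on a cart in front of the work surface, level with it; the furniture and walls round the work are solid. World frame = base frame: x ahead of the robot, y to its left, z up, the work surface at z = 0. Lengths are in m, angles in rad, forces in N, time in s.
With the tool pointing down it reaches from about 0.425 to 0.875 m from the base axis. Payload 4.7 kg.
Tool frame: the origin (TCP) lies between the finger pads; the fingertips stand 11 mm ahead of it and the grasp point (between the pads) lies 8 mm behind it (robot.finger_overhang is the distance from the TCP to the fingertips, in m); z points along the fingers, y is the line along which they close (so a half turn about z gives the same grasp; the last joint's range is limited). The gripper opens to 87 mm and grips with 3 to 60 N. Pads are 19 mm wide; open, the fingers measure 117 mm over their backs; the gripper's body (75 mm by 190 mm) begins 51 mm behind the grasp point.
Start: joints at [-1.116, 0.321, -0.07, 1.45, 0.023, 1.371, -0.057], TCP at [0.277, 0.588, 0.234] pointing down, gripper open.
Joint ranges: [-2.86, 2.86], [-0.3, 2.09], [-1.38, 1.24], [0.06, 2.45], [-1.56, 4.7], [0.09, 2.05], [-2.69, 2.69]. Speed limits (rad/s): [2.57, 2.57, 3.14, 3.14, 3.14, 3.14, 3.14].

INTERFACE

Orientations are given as a unit quaternion [w, x, y, z].
In Python, from plant import robot gives the robot as it stands.
- The arm moves only by the shell command python3 nudge.py FILE [FORCE], which reads ROWS from the file FILE. ROWS is a JSON list of rows, 1 to 8 of them, each an object with the fields jaw (the finger opening in m), dx, dy, dz (the shift in parts of the range, where 1.0 means 0.3 m), yaw (a turn about the tool's z in shares of pi rad (1.0 is pi rad)); a field left out counts as zero (the opening has to be given); each row shifts and turns the commanded pose from where the row before left it, along the tool's axes as they then stand; what a row does not reach is not made up. A row lasts 1/12 s, in which the tool goes at most 0.0417 m and 0.125 rad, less where a joint would pass 70% of its speed; a pose out of reach is approached as far as the arm can. The fingers move at their own pace and stop on an object; FORCE is the grip in N (left out, the last holds). Time passes only in rows, so rows that do not move let the fingers close. It prints the time, the measured TCP pose, the force, the opening and the grip force at its end. No shift or turn number may pass 1 either way. Input that does not fit is refused with a message, and nothing moves.
- robot.get_state(): the state, without advancing time (a new reading comes with each control period).
- robot.read_camera(name): name is "scene" or "side" or "wrist"; returns a dict with "img" (480x640x3 uint8, red, green, blue), "vfov" (degrees; the focal length in pixels is half the picture's height over the tangent of half this angle, whatever the lens; pixels are square), "cx", "cy" (the principal point, pixels), "cam_to_world" (4x4, takes a point from camera to world coordinates). Camera axes: x right, y up, looking along -z (the intrinsics and any distortion apply to the point x, -y, -z); pixel columns grow to the right and rows downward; lengths in m; the calibration is good to about 2 mm. The wrist camera is an equidistant fisheye: a pixel r from the principal point sees the ray r / f radians off the axis. A picture is of the moment at which its call begins. There is no depth.
- robot.sign_off(): hands the job in; it is judged then, once.
The state is a dict: "clock": time; "q": joint angles; "joint_vel": joint speeds; "joint_torque": joint torques, N m; "ee_pos": TCP position; "eef_rot": TCP orientation; "ft_force": force on the tool from outside, world axes, zero at the start; "torque": the same for the moment, N m; "width": finger opening in m; "finger_force": force on a finger pad.
Only numpy, scipy, OpenCV 4.12 (cv2) and the standard library are available. Lean on these libraries where they do the work, as an engineer would, in place of code of your own. Each camera call takes 0.05 s, during which the arm holds its last target. There are 200 camera calls.

## Working session

There is one attempt and no reset: what is moved stays moved. The work goes in short steps, Python scripts to look and compute and a shell command to move; the robot and the scene stay as the last step left them, time stands still between calls to the robot, and variables do not carry over. Pictures are saved under pics/ and viewed, at most 10 in all, crops included, and the job is handed in when it is done.

```bash
ls; mkdir -p pics; cat > h.py <<'E'
import numpy as np, cv2, sys
from plant import robot
def cap(name,fn):
    c=robot.read_camera(name); cv2.imwrite(fn,c['img'][:,:,::-1]); np.savez(fn[:-4],img=c['img'],vfov=c['vfov'],cx=c['cx'],cy=c['cy'],T=c['cam_to_world']); return c
def load(fn): return np.load(fn[:-4]+'.npz')
def ray(c,u,v,fish=False):
    f=240/np.tan(np.radians(float(c['vfov']))/2); x=(u-c['cx'])/f; y=(v-c['cy'])/f
    if fish:
        r=np.hypot(x,y); s=np.sin(r)/max(r,1e-9); d=np.array([x*s,y*s,np.cos(r)])
    else: d=np.array([x,y,1.])
    T=np.array(c.get('cam_to_world') if isinstance(c,dict) else c['T'])
    return T[:3,3],T[:3,:3]@(d*[1,-1,-1])
def onz(c,u,v,z,fish=False):
    o,d=ray(c,u,v,fish); return o+d*(z-o[2])/d[2]
def tri(*rs):
    A=np.zeros((3,3));b=np.zeros(3)
    for o,d in rs:
        d=d/np.linalg.norm(d);P=np.eye(3)-np.outer(d,d);A+=P;b+=P@o
    p=np.linalg.solve(A,b); return p,[np.linalg.norm(np.cross(p-o,d/np.linalg.norm(d))) for o,d in rs]
def proj(c,p,fish=False):
    f=240/np.tan(np.radians(float(c['vfov']))/2);T=np.array(c['cam_to_world'] if isinstance(c,dict) else c['T'])
    q=T[:3,:3].T@(np.array(p)-T[:3,3])*[1,-1,-1]
    if fish:
        t=np.arctan2(np.hypot(q[0],q[1]),q[2]);k=t/max(np.hypot(q[0],q[1]),1e-9)
    else:k=1/q[2]
    return c['cx']+f*q[0]*k,c['cy']+f*q[1]*k
E
python3 - <<'E'
from h import *
for n in ('scene','side','wrist'):
    c=cap(n,f'pics/{n}0.png'); print(n,{k:np.round(v,3).tolist() for k,v in c.items() if k!='img'})
s=robot.get_state(); print(s)
E
```

```text
nudge.py
pics
plant.py
scene {'vfov': 44.926, 'cx': 320.392, 'cy': 241.739, 'cam_to_world': [[0.703, 0.524, -0.481, 0.148], [-0.711, 0.518, -0.475, -0.407], [0.0, 0.676, 0.737, 0.765], [0.0, 0.0, 0.0, 1.0]]}
side {'vfov': 57.667, 'cx': 320.878, 'cy': 246.549, 'cam_to_world': [[-0.961, 0.172, -0.214, 0.373], [-0.274, -0.535, 0.799, 0.681], [0.023, 0.827, 0.562, 0.616], [0.0, 0.0, 0.0, 1.0]]}
wrist {'vfov': 65.706, 'cx': 314.517, 'cy': 237.472, 'cam_to_world': [[0.426, -0.862, -0.275, 0.2], [0.905, 0.406, 0.131, 0.624], [-0.002, -0.305, 0.952, 0.384], [0.0, 0.0, 0.0, 1.0]]}
{'clock': 0.15, 'q': array([-1.11592175,  0.3216474 , -0.07010241,  1.45144047,  0.02260093,
        1.37082207, -0.05685543]), 'joint_vel': array([ 0.00085065, -0.00173641, -0.00034312, -0.00252725, -0.0004494 ,
        0.00029292,  0.00256016]), 'joint_torque': array([-3.96120013e-04, -4.91794753e+01, -4.04738970e-01, -3.12880719e+01,
       -6.39577350e-02,  4.02707071e-02,  1.00766711e-04]), 'ee_pos': array([0.27716422, 0.58746785, 0.23269341]), 'eef_rot': array([-1.25314474e-04,  2.18565099e-01,  9.75822070e-01, -7.54849379e-04]), 'ft_force': array([0.16693053, 0.89771377, 0.91112633]), 'torque': array([-0.00020985,  0.00564344,  0.00982274]), 'finger_force': 0.0, 'width': 0.08696285828372098}
```

View pics/scene0.png

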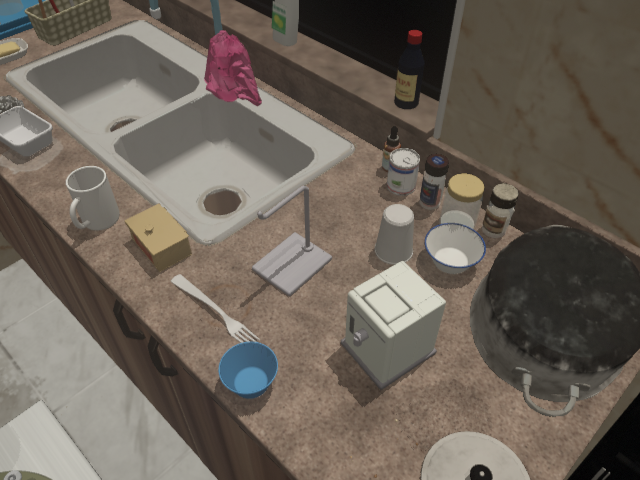

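View pics/side0.png

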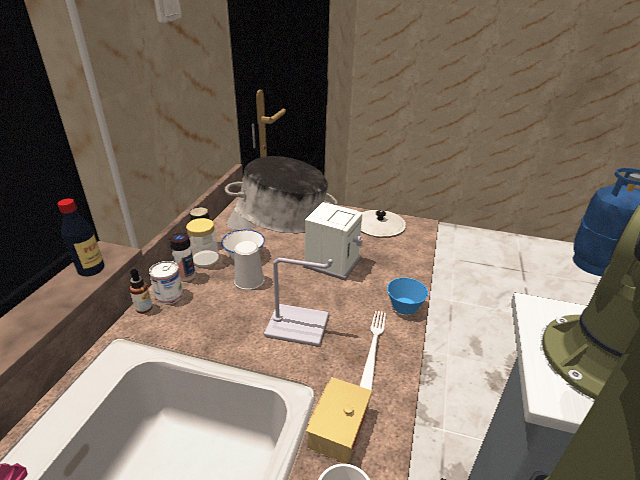

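The scene view shows the unit at about (395,320), with its well outlined at (388,300) and its nozzle at (357,333). The hook's post top is at (305,190) and its tip at (263,213). I'll take enlarged crops to get precise pixels.

```bash
python3 - <<'E'
from h import *
a=load('pics/scene0.png')['img'][:,:,::-1]; b=load('pics/side0.png')['img'][:,:,::-1]
def crop(im,x,y,w,h,s): return cv2.resize(im[y:y+h,x:x+w],None,fx=s,fy=s,interpolation=cv2.INTER_CUBIC)
o=np.zeros((600,800,3),np.uint8)
o[:300,:400]=crop(a,340,260,110,75,4)[:300,:400]   # unit scene: x=340+u/4,y=260+v/4
o[:300,400:]=crop(a,245,180,100,75,4)   # hook scene
o[300:,:400]=crop(b,290,195,100,75,4)
o[300:,400:]=crop(b,255,250,100,75,4)
cv2.imwrite('pics/crop1.png',o)
E
```

```text
(no output)
```

View pics/crop1.png

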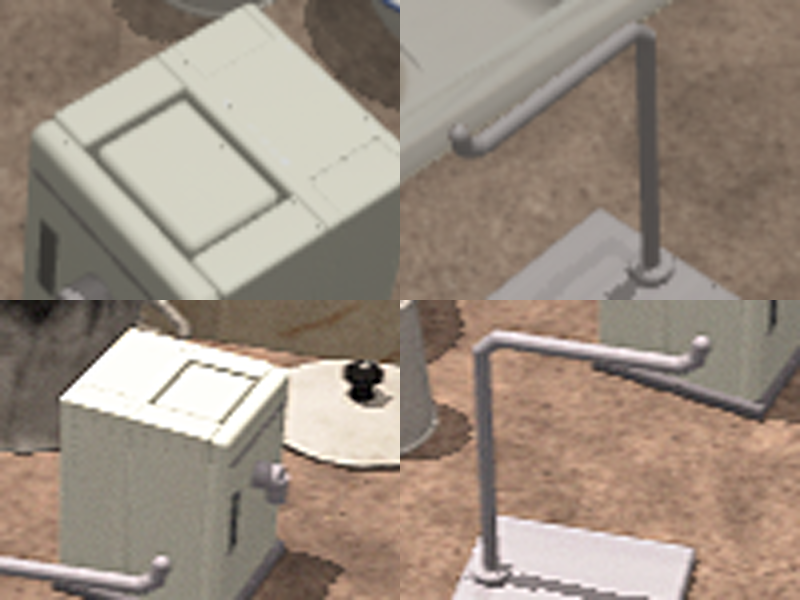

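The crops give the well corners in the scene crop at (95,146), (185,95), (287,196) and (195,252). In the side crop they are about (188,362), (258,378), (228,425) and (152,404). The hook tip, elbow and post base are clear in both views.

```bash
python3 - <<'E'
from h import *
a=load('pics/scene0.png'); b=load('pics/side0.png')
S=lambda u,v:(340+u/4,260+v/4); D=lambda u,v:(290+u/4,195+(v-300)/4)
sc=[S(95,146),S(185,95),S(287,196),S(195,252)]   # -x+y? etc
W=np.array([onz(a,*p,.13) for p in sc]); print(W.round(4)); print('edges',[np.linalg.norm(W[i]-W[(i+1)%4]).round(4) for i in range(4)])
print('c',W.mean(0).round(4))
def ang(v): return np.degrees(np.arctan2(v[1],v[0]))
print('x dirs',ang(W[1]-W[0]),ang(W[2]-W[3]),'y dirs-90',ang(W[0]-W[3])-90,ang(W[1]-W[2])-90)
sd=[D(188,362),D(258,378),D(228,425),D(152,404)]
V=np.array([onz(b,*p,.13) for p in sd]); print(V.round(4),V.mean(0).round(4))
HS=lambda u,v:(245+(u-400)/4,180+v/4); HD=lambda u,v:(255+(u-400)/4,250+(v-300)/4)
for n,p,q in (('tip',HS(460,126),HD(702,337)),('elbow',HS(648,30),HD(484,340)),('base',HS(652,265),HD(490,573)),('bend',HS(475,146),HD(685,362))):
    P,e=tri(ray(a,*p),ray(b,*q)); print(n,P.round(4),np.round(e,4))
tip=onz(a,*HS(460,130),.169); el=onz(a,*HS(648,36),.156); print(tip,el,np.linalg.norm(tip-el),ang(el-tip))
tip=onz(b,*HD(702,341),.169); el=onz(b,*HD(484,343),.156); print(tip,el,np.linalg.norm(tip-el),ang(el-tip))
E
```

```text
[[ 0.532  -0.1112  0.13  ]
 [ 0.5706 -0.1187  0.13  ]
 [ 0.5617 -0.171   0.13  ]
 [ 0.5226 -0.1637  0.13  ]]
edges [np.float64(0.0393), np.float64(0.053), np.float64(0.0397), np.float64(0.0533)]
c [ 0.5467 -0.1412  0.13  ]
x dirs -10.97083280103869 -10.645406984116113 y dirs-90 -10.141380836866176 -9.682390546003063
[[ 0.5635 -0.1625  0.13  ]
 [ 0.5218 -0.1571  0.13  ]
 [ 0.5264 -0.1029  0.13  ]
 [ 0.5708 -0.1114  0.13  ]] [ 0.5456 -0.1335  0.13  ]
tip [0.516  0.0801 0.1714] [0.0001 0.0001]
elbow [0.6161 0.0849 0.151 ] [0.0001 0.0001]
base [0.6175 0.0876 0.0097] [0.0005 0.0005]
bend [0.5227 0.0807 0.1564] [0.0003 0.0003]
[0.51626822 0.08056267 0.169     ] [0.60998181 0.07842076 0.156     ] 0.09463521781807076 -1.309321170046071
[0.51585242 0.07986991 0.169     ] [0.61257859 0.09353663 0.156     ] 0.09854811985737692 8.042249355951228
```

```bash
cat >> h.py <<'E'
from scipy.spatial.transform import Rotation as R
def tool(): 
    s=robot.get_state(); q=s['eef_rot']; return s['ee_pos'],R.from_quat([q[1],q[2],q[3],q[0]]).as_matrix()
def plan(target,yaw=None,p=None):
    """remaining motion in tool axes; yaw = world angle (deg) wanted for the tool y line"""
    e,M=tool(); print('tool d',(M.T@(np.array(target)-e)).round(4),'y-angle',np.degrees(np.arctan2(M[1,1],M[0,1])).round(2))
    if yaw is not None:
        a=(np.degrees(np.arctan2(M[1,1],M[0,1]))-yaw+90)%180-90; print('turn about tool z',np.radians(a).round(4),'(down-pointing tool)')
E
python3 - <<'E'
from h import *
a=load('pics/scene0.png'); b=load('pics/side0.png')
S=lambda u,v:(340+u/4,260+v/4); D=lambda u,v:(290+u/4,195+(v-300)/4)
sc=[S(95,146),S(185,95),S(287,196),S(195,252)]; sd=[D(258,378),D(188,362),D(152,404),D(228,425)]
sd=[D(228,425),D(152,404),D(188,362),D(258,378)]
for p,q in zip(sc,sd):
    P,e=tri(ray(a,*p),ray(b,*q)); print(P.round(4),np.round(e,4))
plan([.54,-.13,.25],80)
print(tool()[1].round(3))
E
```

```text
[ 0.5303 -0.1102  0.1271] [0.003 0.003]
[ 0.5725 -0.1172  0.1266] [0.0003 0.0003]
[ 0.5648 -0.1694  0.1258] [0.0003 0.0003]
[ 0.5234 -0.1626  0.1272] [0.0008 0.0008]
tool d [-0.5438 -0.5368 -0.0164] y-angle 64.75
turn about tool z -0.2662 (down-pointing tool)
[[-0.904  0.427 -0.001]
 [ 0.427  0.904 -0.001]
 [-0.    -0.002 -1.   ]]
```

Careful with the scale: shifts go in shares of 0.3 m and turns go in shares of pi rad. That gives: -0.027 m / 0.3 = -0.09, -0.02 m / 0.3 = -0.0667.

```bash
echo '[{"jaw":0.087, "dx":-0.0667, "dy":-0.0667}, {"jaw":0.087, "dx":-0.09, "dy":-0.09}, {"jaw":0.087, "dx":-0.09, "dy":-0.09}, {"jaw":0.087, "dx":-0.09, "dy":-0.09}, {"jaw":0.087, "dx":-0.09, "dy":-0.09}, {"jaw":0.087, "dx":-0.09, "dy":-0.09}, {"jaw":0.087, "dx":-0.09, "dy":-0.09}, {"jaw":0.087, "dx":-0.09, "dy":-0.09}]' > rows.txt && python3 nudge.py rows.txt
echo '[{"jaw":0, "dx":-0.09, "dy":-0.09}, {"jaw":0, "dx":-0.09, "dy":-0.09}, {"jaw":0, "dx":-0.09, "dy":-0.09}, {"jaw":0, "dx":-0.09, "dy":-0.09}, {"jaw":0, "dx":-0.09, "dy":-0.09}, {"jaw":0, "dx":-0.09, "dy":-0.09}, {"jaw":0, "dx":-0.09, "dy":-0.09}, {"jaw":0, "dx":-0.09, "dy":-0.09}]' > rows.txt && python3 nudge.py rows.txt
python3 -c "
from h import *; plan([.548,-.14,.24],80)"
```

```text
clock: 0.82
ee_pos: [0.3774, 0.3077, 0.2334]
eef_rot: [-0.0, 0.219, 0.976, 0.0]
ft_force: [1.3, -0.0, -0.2]
width: 0.0871
finger_force: 0.0
clock: 1.48
ee_pos: [0.4805, 0.0203, 0.2336]
eef_rot: [0.0, 0.219, 0.976, 0.0]
ft_force: [-0.0, 0.1, -0.4]
width: 0.0414
finger_force: 0.0
tool d [-0.1294 -0.1162 -0.0064] y-angle 64.75
turn about tool z -0.2662 (down-pointing tool)
```

Scaled: -0.027 m / 0.3 = -0.09, -0.026 m / 0.3 = -0.0867, -0.12 rad / 3.1416 = -0.0382.

```bash
echo '[{"jaw":0, "dx":-0.09, "dy":-0.08}, {"jaw":0, "dx":-0.09, "dy":-0.08}, {"jaw":0, "dx":-0.09, "dy":-0.08}, {"jaw":0, "dx":-0.0867, "dy":-0.08}, {"jaw":0, "dx":-0.0667, "dy":-0.0667, "dz":-0.02}, {"jaw":0, "yaw":-0.0382}, {"jaw":0, "yaw":-0.0382}, {"jaw":0, "yaw":-0.0083}]' > rows.txt && python3 nudge.py rows.txt
python3 -c "
from h import *; cap('wrist','pics/w1.png');plan([.548,-.14,.24],80)"
```

```text
clock: 2.15
ee_pos: [0.5456, -0.1378, 0.2392]
eef_rot: [-0.0, 0.085, 0.996, -0.0]
ft_force: [-0.3, 0.8, 0.1]
width: 0.0007
finger_force: 0.0
tool d [-0.0028 -0.0022 -0.0008] y-angle 80.11
turn about tool z 0.002 (down-pointing tool)
```

View pics/w1.png

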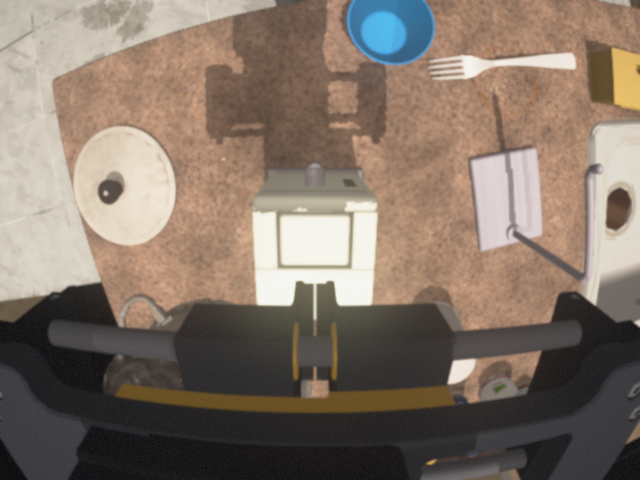

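The wrist view shows the well rim as a square with corners at about (277,212), (354,212), (353,268) and (278,268). The hook tip is at (593,170) and its elbow at (585,275).

```bash
python3 - <<'E'
from h import *
c=load('pics/w1.png')
g=cv2.cvtColor(c['img'],cv2.COLOR_RGB2GRAY).astype(int)
print('row240',[(i,g[240,i]) for i in range(270,286)],[(i,g[240,i]) for i in range(346,360)])
print('col330',[(i,g[i,330]) for i in range(206,220)],[(i,g[i,330]) for i in range(260,274)])
W=np.array([onz(c,*p,.13,True) for p in [(278,212),(354,212),(353,268),(278,268)]]); print(W.round(4),W.mean(0).round(4))
ang=lambda v:np.degrees(np.arctan2(v[1],v[0]))
print(ang(W[3]-W[0]),ang(W[2]-W[1]),ang(W[0]-W[1])+90,ang(W[3]-W[2])+90,np.linalg.norm(W[0]-W[1]),np.linalg.norm(W[0]-W[3]))
a=onz(c,593,170,.17,True);b=onz(c,585,275,.156,True);d=onz(c,513,232,.01,True);print(a,b,ang(b-a),d)
E
```

```text
row240 [(270, np.int64(244)), (271, np.int64(244)), (272, np.int64(244)), (273, np.int64(244)), (274, np.int64(242)), (275, np.int64(234)), (276, np.int64(209)), (277, np.int64(173)), (278, np.int64(153)), (279, np.int64(167)), (280, np.int64(203)), (281, np.int64(225)), (282, np.int64(237)), (283, np.int64(242)), (284, np.int64(243)), (285, np.int64(244))] [(346, np.int64(241)), (347, np.int64(235)), (348, np.int64(213)), (349, np.int64(175)), (350, np.int64(150)), (351, np.int64(152)), (352, np.int64(182)), (353, np.int64(223)), (354, np.int64(239)), (355, np.int64(243)), (356, np.int64(244)), (357, np.int64(244)), (358, np.int64(244)), (359, np.int64(244))]
col330 [(206, np.int64(174)), (207, np.int64(172)), (208, np.int64(171)), (209, np.int64(164)), (210, np.int64(160)), (211, np.int64(160)), (212, np.int64(154)), (213, np.int64(153)), (214, np.int64(168)), (215, np.int64(196)), (216, np.int64(219)), (217, np.int64(233)), (218, np.int64(240)), (219, np.int64(244))] [(260, np.int64(244)), (261, np.int64(244)), (262, np.int64(243)), (263, np.int64(241)), (264, np.int64(226)), (265, np.int64(186)), (266, np.int64(157)), (267, np.int64(162)), (268, np.int64(185)), (269, np.int64(215)), (270, np.int64(233)), (271, np.int64(241)), (272, np.int64(243)), (273, np.int64(244))]
[[ 0.52   -0.1598  0.13  ]
 [ 0.5294 -0.1056  0.13  ]
 [ 0.5726 -0.1124  0.13  ]
 [ 0.5629 -0.1686  0.13  ]] [ 0.5462 -0.1366  0.13  ]
-11.532880114769966 -8.903909487599726 -9.774759494173992 -9.792849373021525 0.055067684487746266 0.04377238867026462
[0.514566   0.07493569 0.17      ] [0.60742787 0.08500974 0.156     ] 6.19147790367426 [0.61461309 0.08932527 0.01      ]
```

Scaled: 0.03 m / 0.3 = 0.1, 0.025 m / 0.3 = 0.0833.

```bash
echo '[{"jaw":0, "dz":0.0833}, {"jaw":0, "dz":0.1}, {"jaw":0, "dz":0.0833}, {"jaw":0, "dz":0.0467}, {"jaw":0}]' > rows.txt && python3 nudge.py rows.txt 
echo '[{"jaw":0, "dz":0.0133}, {"jaw":0, "dz":0.0133}, {"jaw":0, "dz":0.01}, {"jaw":0}, {"jaw":0}]' > rows.txt && python3 nudge.py rows.txt
```

```text
clock: 2.62
ee_pos: [0.5432, -0.1361, 0.142]
eef_rot: [-0.003, 0.088, 0.996, -0.0]
ft_force: [-1.4, 0.7, -0.0]
width: 0.0004
finger_force: 0.0
clock: 3.03
ee_pos: [0.5464, -0.1371, 0.1355]
eef_rot: [0.001, 0.087, 0.996, 0.0]
ft_force: [0.0, -0.3, 3.2]
width: 0.0006
finger_force: 1.4
```

Scaled: 0.003 m / 0.3 = 0.01, 0.002 m / 0.3 = 0.0067.

```bash
echo '[{"jaw":0, "dz":0.01}, {"jaw":0, "dz":0.0067}, {"jaw":0}, {"jaw":0}]' > rows.txt && python3 nudge.py rows.txt 
echo '[{"jaw":0, "dz":0.0033}, {"jaw":0}, {"jaw":0}]' > rows.txt && python3 nudge.py rows.txt
```

```text
clock: 3.37
ee_pos: [0.5463, -0.137, 0.1301]
eef_rot: [0.001, 0.087, 0.996, 0.0]
ft_force: [-0.4, -1.1, 4.0]
width: 0.0008
finger_force: 1.7
clock: 3.62
ee_pos: [0.5461, -0.137, 0.1287]
eef_rot: [0.0, 0.087, 0.996, -0.0]
ft_force: [0.4, 0.4, 4.4]
width: 0.0003
finger_force: 1.8
```

Scaled: 0.001 m / 0.3 = 0.0033.

```bash
echo '[{"jaw":0, "dz":0.0033}, {"jaw":0}, {"jaw":0}]' > rows.txt && python3 nudge.py rows.txt 
echo '[{"jaw":0, "dz":-0.0667}, {"jaw":0, "dz":-0.1}, {"jaw":0.087, "dz":-0.1}, {"jaw":0.087, "dz":-0.1}, {"jaw":0.087}, {"jaw":0.087}, {"jaw":0.087}, {"jaw":0.087}]' > rows.txt && python3 nudge.py rows.txt
python3 -c "
from h import *; cap('side','pics/s2.png');cap('wrist','pics/w2.png');c=cap('scene','pics/c2.png')
a=load('pics/w2.png')['img'][:,:,::-1];b=load('pics/s2.png')['img'][:,:,::-1];
cv2.imwrite('pics/m2.png',np.hstack([a[150:350,200:440],b[140:340,230:440]]).repeat(1,0))"
```

```text
clock: 3.87
ee_pos: [0.5464, -0.137, 0.1286]
eef_rot: [0.001, 0.087, 0.996, 0.0]
ft_force: [-2.1, 0.0, 9.1]
width: 0.0004
finger_force: 4.3
clock: 4.53
ee_pos: [0.5448, -0.1365, 0.2357]
eef_rot: [-0.002, 0.087, 0.996, 0.0]
ft_force: [0.5, -0.1, -0.1]
width: 0.0325
finger_force: 0.0
```

View pics/m2.png

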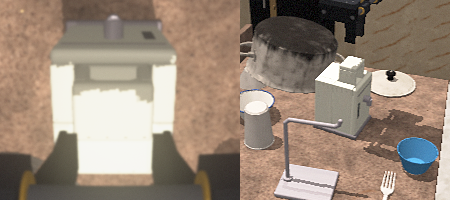

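The latch let go: the cartridge block stands well proud of the unit in both crops, at about (352,68) in the right half. I'll go down and grip it.

```bash
echo '[{"jaw":0.087}, {"jaw":0.087}, {"jaw":0.087}, {"jaw":0.087}]' > rows.txt && python3 nudge.py rows.txt
python3 -c "
from h import *; plan([.5463,-.1375,.146],80)"
```

```text
clock: 5.02
ee_pos: [0.5458, -0.137, 0.2375]
eef_rot: [-0.0, 0.087, 0.996, 0.0]
ft_force: [-0.1, 0.3, 0.3]
width: 0.0712
finger_force: 0.0
tool d [-0.0006 -0.0004  0.0915] y-angle 79.98
turn about tool z -0.0004 (down-pointing tool)
```

Scaled: 0.025 m / 0.3 = 0.0833, 0.02 m / 0.3 = 0.0667.

```bash
echo '[{"jaw":0.087}, {"jaw":0.087}, {"jaw":0.087, "dz":0.0667}, {"jaw":0.087, "dz":0.0833}, {"jaw":0.087, "dz":0.0833}, {"jaw":0.087, "dz":0.05}, {"jaw":0.087, "dz":0.02}, {"jaw":0.087}]' > rows.txt && python3 nudge.py rows.txt 25
echo '[{"jaw":0.03}, {"jaw":0.03}, {"jaw":0.03}, {"jaw":0.03}, {"jaw":0.03}, {"jaw":0.03}, {"jaw":0.03}, {"jaw":0.03}]' > rows.txt && python3 nudge.py rows.txt 25
```

```text
clock: 5.68
ee_pos: [0.5448, -0.1367, 0.1452]
eef_rot: [-0.001, 0.087, 0.996, -0.0]
ft_force: [-1.1, -0.3, 0.5]
width: 0.0868
finger_force: 0.0
clock: 6.35
ee_pos: [0.546, -0.137, 0.1469]
eef_rot: [0.0, 0.087, 0.996, 0.0]
ft_force: [-0.1, -0.0, 1.8]
width: 0.0519
finger_force: 24.9
```

Scaled: -0.02 m / 0.3 = -0.0667, -0.018 m / 0.3 = -0.06.

```bash
echo '[{"jaw":0.03, "dz":-0.0167}, {"jaw":0.03, "dz":-0.04}, {"jaw":0.03, "dz":-0.06}, {"jaw":0.03, "dz":-0.0667}, {"jaw":0.03, "dz":-0.0667}, {"jaw":0.03, "dz":-0.0667}, {"jaw":0.03, "dz":-0.0167}, {"jaw":0.03}]' > rows.txt && python3 nudge.py rows.txt
python3 -c "
from h import *; plan([.45,.07,.247],93)"
```

```text
clock: 7.02
ee_pos: [0.5468, -0.1372, 0.2487]
eef_rot: [0.002, 0.087, 0.996, 0.0]
ft_force: [-0.4, -0.4, -2.9]
width: 0.0516
finger_force: 24.9
tool d [0.1314 0.1872 0.0013] y-angle 79.99
turn about tool z -0.2271 (down-pointing tool)
```

Scaled: 0.032 m / 0.3 = 0.1067, 0.028 m / 0.3 = 0.0933.

```bash
echo '[{"jaw":0.03, "dx":0.0333, "dy":0.05}, {"jaw":0.03, "dx":0.0667, "dy":0.0933}, {"jaw":0.03, "dx":0.0733, "dy":0.1067}, {"jaw":0.03, "dx":0.0733, "dy":0.1067}, {"jaw":0.03, "dx":0.0733, "dy":0.1067}, {"jaw":0.03, "dx":0.0667, "dy":0.0933}, {"jaw":0.03, "dx":0.0367, "dy":0.05}, {"jaw":0.03, "dx":0.0133, "dy":0.0167}]' > rows.txt && python3 nudge.py rows.txt
echo '[{"jaw":0.03, "yaw":-0.0191}, {"jaw":0.03, "yaw":-0.0318}, {"jaw":0.03, "yaw":-0.0255}, {"jaw":0.03}, {"jaw":0.03}]' > rows.txt && python3 nudge.py rows.txt
python3 - <<'E'
from h import *
for n in ('side','scene','wrist'): cap(n,f'pics/{n}3.png')
plan([.45,.07,.247],94)
a,b,w=[load(f'pics/{n}3.png')['img'][:,:,::-1] for n in ('scene','side','wrist')]
def crop(im,x,y,w,h,s): return cv2.resize(im[y:y+h,x:x+w],None,fx=s,fy=s,interpolation=cv2.INTER_CUBIC)
o=np.zeros((600,800,3),np.uint8)
o[:300,:400]=crop(a,225,140,133,100,3)[:300,:399][:, :].copy() if 0 else cv2.resize(a[140:240,225:358],(400,300),interpolation=cv2.INTER_CUBIC)
o[:300,400:]=cv2.resize(b[210:330,250:410],(400,300),interpolation=cv2.INTER_CUBIC)
o[300:,:400]=cv2.resize(w,(400,300)); o[300:,400:]=cv2.resize(a,(400,300))
cv2.imwrite('pics/m3.png',o)
E
```

```text
clock: 7.68
ee_pos: [0.4468, 0.0737, 0.2451]
eef_rot: [-0.001, 0.084, 0.996, 0.0]
ft_force: [0.0, -1.4, -1.3]
width: 0.0515
finger_force: 24.9
clock: 8.1
ee_pos: [0.4492, 0.0691, 0.2458]
eef_rot: [-0.001, -0.031, 1.0, -0.0]
ft_force: [-0.2, 0.3, -2.1]
width: 0.0519
finger_force: 24.9
tool d [-0.0008  0.0004 -0.0008] y-angle 93.61
turn about tool z -0.0068 (down-pointing tool)
```

View pics/m3.png

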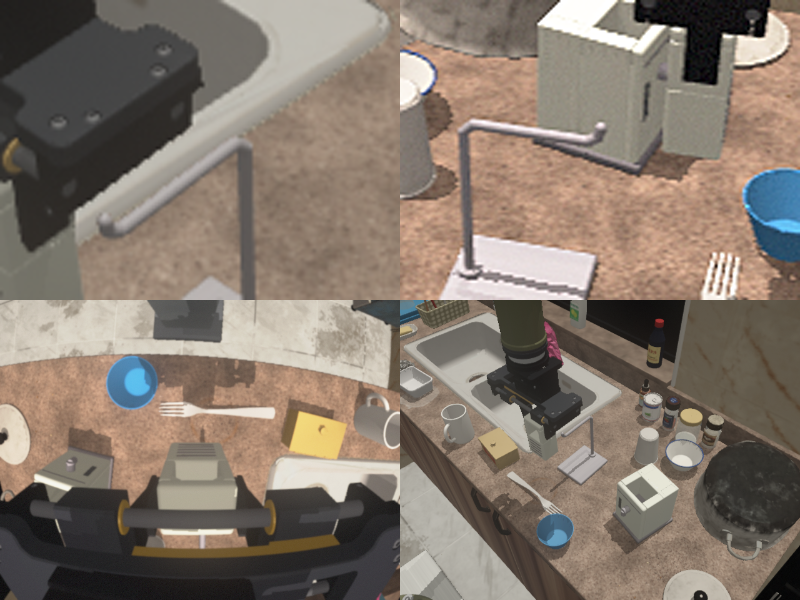

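The cartridge is held upright at the left of the hook tip, and the hook is unobstructed in both external views. I'll cross-check the stand's yaw from its base plate corners.

```bash
python3 - <<'E'
from h import *
for n,(x,y,w,h),seed in (('scene',(245,225,95,75),(300,268)),('side',(255,295,85,60),(310,322))):
    c=load(f'pics/{n}0.png'); im=c['img']; lab=cv2.cvtColor(im,cv2.COLOR_RGB2LAB).astype(int)
    m=(lab[...,2]<132)&(lab[...,0]>110); mm=np.zeros_like(m); mm[y:y+h,x:x+w]=m[y:y+h,x:x+w]
    mm=cv2.morphologyEx(mm.astype(np.uint8),cv2.MORPH_CLOSE,np.ones((7,7)));mm=cv2.morphologyEx(mm,cv2.MORPH_OPEN,np.ones((7,7)))
    ct=max(cv2.findContours(mm,0,2)[0],key=cv2.contourArea)[:,0]
    P=np.array([onz(c,*p,.008)[:2] for p in ct],np.float32)
    r=cv2.minAreaRect(P); print(n,len(ct),cv2.contourArea(ct),r)
E
```

```text
scene 71 2396.5 ((0.5756482481956482, 0.08336547762155533), (0.11008672416210175, 0.08943783491849899), 3.6959917545318604)
side 67 1700.0 ((0.576835572719574, 0.08641932904720306), (0.10981594026088715, 0.09202626347541809), 3.7419419288635254)
```

Scaled: 0.02 m / 0.3 = 0.0667, 0.008 m / 0.3 = 0.0267.

```bash
echo '[{"jaw":0.03, "dy":0.0133, "dz":0.0267}, {"jaw":0.03, "dy":0.0133, "dz":0.0533}, {"jaw":0.03, "dz":0.0667}, {"jaw":0.03, "dz":0.06}, {"jaw":0.03, "dz":0.0367}, {"jaw":0.03, "dz":0.01}, {"jaw":0.03}, {"jaw":0.03}]' > rows.txt && python3 nudge.py rows.txt
python3 - <<'E'
from h import *
plan([.5655,.0838,.169],93.7)
for n in ('side','scene'): cap(n,f'pics/{n}4.png')
a,b=[load(f'pics/{n}4.png')['img'][:,:,::-1] for n in ('scene','side')]
cv2.imwrite('pics/m4.png',np.hstack([cv2.resize(a[150:280,190:320],(400,400),interpolation=cv2.INTER_CUBIC),cv2.resize(b[210:340,270:400],(400,400),interpolation=cv2.INTER_CUBIC)]))
E
```

```text
clock: 8.92
ee_pos: [0.4493, 0.0781, 0.1712]
eef_rot: [0.0, -0.032, 0.999, 0.0]
ft_force: [0.2, -0.7, -2.2]
width: 0.052
finger_force: 24.9
tool d [-0.1164 -0.0019  0.0023] y-angle 93.72
turn about tool z 0.0004 (down-pointing tool)
```

View pics/m4.png

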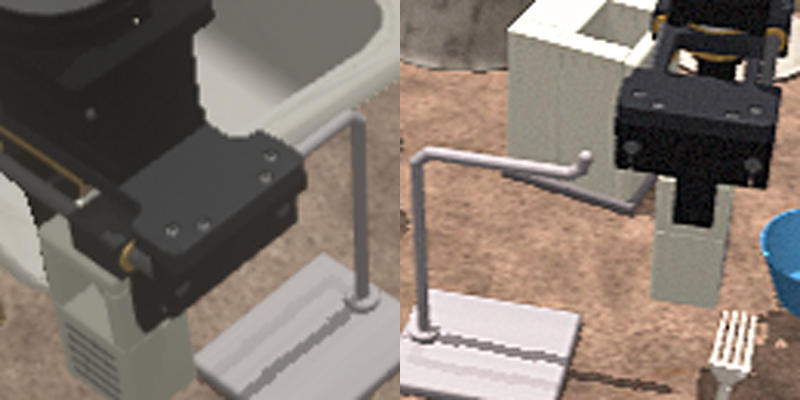

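The cartridge is upright in front of the tip with its window clear of the fingers. I'll thread it on slowly.

Scaled: -0.01 m / 0.3 = -0.0333, -0.002 m / 0.3 = -0.0067.

```bash
echo '[{"jaw":0.03, "dx":-0.02, "dy":-0.0067, "dz":0.0067}, {"jaw":0.03, "dx":-0.0333}, {"jaw":0.03, "dx":-0.0333}, {"jaw":0.03, "dx":-0.0333}, {"jaw":0.03, "dx":-0.0333}, {"jaw":0.03, "dx":-0.0333}, {"jaw":0.03, "dx":-0.0133}, {"jaw":0.03}]' > rows.txt && python3 nudge.py rows.txt
echo '[{"jaw":0.03, "dx":-0.02}, {"jaw":0.03, "dx":-0.04}, {"jaw":0.03, "dx":-0.0467}, {"jaw":0.03, "dx":-0.04}, {"jaw":0.03, "dx":-0.0267}, {"jaw":0.03, "dx":-0.0133}, {"jaw":0.03}, {"jaw":0.03}]' > rows.txt && python3 nudge.py rows.txt
python3 - <<'E'
from h import *
plan([.5655,.0838,.1495],93.7)
for n in ('side','scene'): cap(n,f'pics/{n}5.png')
a,b=[load(f'pics/{n}5.png')['img'][:,:,::-1] for n in ('scene','side')]
cv2.imwrite('pics/m5.png',np.hstack([cv2.resize(a[150:300,220:370],(400,400),interpolation=cv2.INTER_CUBIC),cv2.resize(b[190:340,240:390],(400,400),interpolation=cv2.INTER_CUBIC)]))
E
```

```text
clock: 9.68
ee_pos: [0.5099, 0.0798, 0.1683]
eef_rot: [-0.0, -0.032, 0.999, -0.0]
ft_force: [-0.5, 0.2, -2.2]
width: 0.0518
finger_force: 24.9
clock: 10.35
ee_pos: [0.5642, 0.0835, 0.1684]
eef_rot: [-0.0, -0.033, 0.999, -0.0]
ft_force: [-0.1, -0.3, -1.1]
width: 0.0521
finger_force: 24.9
tool d [-0.0013  0.0002  0.0189] y-angle 93.73
turn about tool z 0.0005 (down-pointing tool)
```

View pics/m5.png

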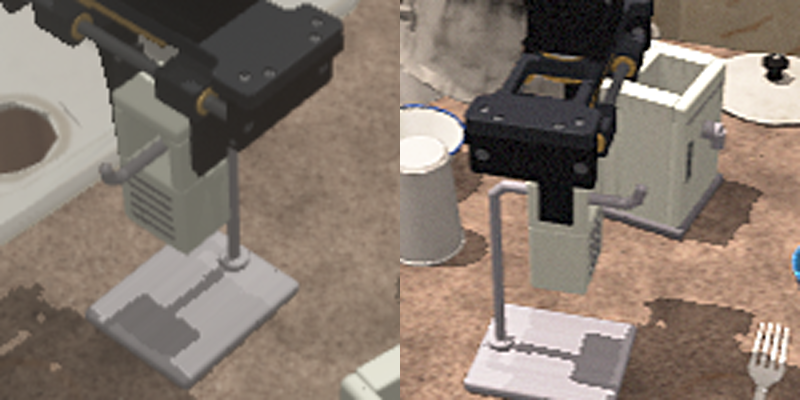

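The arm passes through the loop's window. Now I'll lower it until the hook takes the weight.

Scaled: 0.006 m / 0.3 = 0.02, 0.004 m / 0.3 = 0.0133.

```bash
echo '[{"jaw":0.03, "dx":-0.0033, "dz":0.0133}, {"jaw":0.03, "dz":0.02}, {"jaw":0.03, "dz":0.0133}, {"jaw":0.03, "dz":0.0067}, {"jaw":0.03}, {"jaw":0.03}]' > rows.txt && python3 nudge.py rows.txt
echo '[{"jaw":0.03, "dz":0.0033}, {"jaw":0.03, "dz":0.0033}, {"jaw":0.03}, {"jaw":0.03}]' > rows.txt && python3 nudge.py rows.txt
```

```text
clock: 10.95
ee_pos: [0.5655, 0.0836, 0.1523]
eef_rot: [-0.0, -0.033, 0.999, -0.0]
ft_force: [0.0, -0.5, -1.2]
width: 0.052
finger_force: 24.9
clock: 11.28
ee_pos: [0.5657, 0.0836, 0.1507]
eef_rot: [0.0, -0.033, 0.999, 0.0]
ft_force: [-0.8, -0.7, -1.9]
width: 0.0517
finger_force: 24.9
```

Scaled: 0.001 m / 0.3 = 0.0033.

```bash
echo '[{"jaw":0.03, "dz":0.0033}, {"jaw":0.03}, {"jaw":0.03}]' > rows.txt && python3 nudge.py rows.txt
echo '[{"jaw":0.03, "dz":0.0033}, {"jaw":0.03}, {"jaw":0.03}]' > rows.txt && python3 nudge.py rows.txt
```

```text
clock: 11.53
ee_pos: [0.5657, 0.0836, 0.1496]
eef_rot: [0.0, -0.033, 0.999, 0.0]
ft_force: [0.8, -0.6, -1.5]
width: 0.0518
finger_force: 24.9
clock: 11.78
ee_pos: [0.5658, 0.0837, 0.1495]
eef_rot: [0.0, -0.033, 0.999, 0.0]
ft_force: [-1.0, 0.2, 5.7]
width: 0.0517
finger_force: 25.2
```

Scaled: -0.0008 m / 0.3 = -0.0027.

```bash
echo '[{"jaw":0.03, "dz":-0.0027}, {"jaw":0.03}, {"jaw":0.03}, {"jaw":0.03}]' > rows.txt && python3 nudge.py rows.txt 6
echo '[{"jaw":0.053}, {"jaw":0.053}, {"jaw":0.056}, {"jaw":0.06}, {"jaw":0.07}, {"jaw":0.08}, {"jaw":0.084}, {"jaw":0.084}]' > rows.txt && python3 nudge.py rows.txt
echo '[{"jaw":0.084}, {"jaw":0.084}, {"jaw":0.084}, {"jaw":0.084}, {"jaw":0.084}, {"jaw":0.084}]' > rows.txt && python3 nudge.py rows.txt
```

```text
clock: 12.12
ee_pos: [0.5658, 0.0837, 0.1495]
eef_rot: [0.0, -0.033, 0.999, 0.0]
ft_force: [-1.7, -0.1, 2.1]
width: 0.0523
finger_force: 6.0
clock: 12.78
ee_pos: [0.5657, 0.0836, 0.1494]
eef_rot: [0.0, -0.033, 0.999, 0.0]
ft_force: [0.3, 0.7, -0.2]
width: 0.0786
finger_force: 0.0
clock: 13.28
ee_pos: [0.5657, 0.0836, 0.1494]
eef_rot: [0.0, -0.033, 0.999, 0.0]
ft_force: [-0.2, -0.1, 0.6]
width: 0.0837
finger_force: 0.0
```

Released. I'll withdraw straight up slowly, let the cartridge settle, and look.

Scaled: -0.03 m / 0.3 = -0.1, -0.025 m / 0.3 = -0.0833.

```bash
echo '[{"jaw":0.084, "dz":-0.0267}, {"jaw":0.084, "dz":-0.05}, {"jaw":0.084, "dz":-0.0833}, {"jaw":0.084, "dz":-0.1}, {"jaw":0.084, "dz":-0.1}, {"jaw":0.084, "dz":-0.0667}, {"jaw":0.084, "dz":-0.0333}, {"jaw":0.084}]' > rows.txt && python3 nudge.py rows.txt
for i in 1 2 3 4; do echo '[{"jaw":0.084}, {"jaw":0.084}, {"jaw":0.084}, {"jaw":0.084}, {"jaw":0.084}, {"jaw":0.084}, {"jaw":0.084}, {"jaw":0.084}]' > rows.txt && python3 nudge.py rows.txt | head -1; done
python3 - <<'E'
from h import *
cs=[robot.read_camera('side')['img']]
for n in ('side','scene'): cap(n,f'pics/{n}6.png')
a,b=[load(f'pics/{n}6.png')['img'][:,:,::-1] for n in ('scene','side')]
d=np.abs(cs[0].astype(int)-load('pics/side6.png')['img'].astype(int)).max(2); print('moving px',(d[200:330,260:340]>40).sum())
o=np.zeros((400,800,3),np.uint8)
o[:,:400]=cv2.resize(a[150:300,220:370],(400,400),interpolation=cv2.INTER_CUBIC);o[:,400:]=cv2.resize(b[190:340,240:390],(400,400),interpolation=cv2.INTER_CUBIC)
cv2.imwrite('pics/m6.png',np.vstack([o,np.hstack([a,b])[80:400:2,::2][:, :640].repeat(1,0) if 0 else cv2.resize(np.hstack([a,b]),(800,200))[:200]]))
E
```

```text
clock: 13.95
ee_pos: [0.5669, 0.0837, 0.2904]
eef_rot: [0.002, -0.033, 0.999, 0.001]
ft_force: [-0.3, -0.1, 0.5]
width: 0.0839
finger_force: 0.0
clock: 14.62
clock: 15.28
clock: 15.95
clock: 16.62
moving px 0
```

View pics/m6.png

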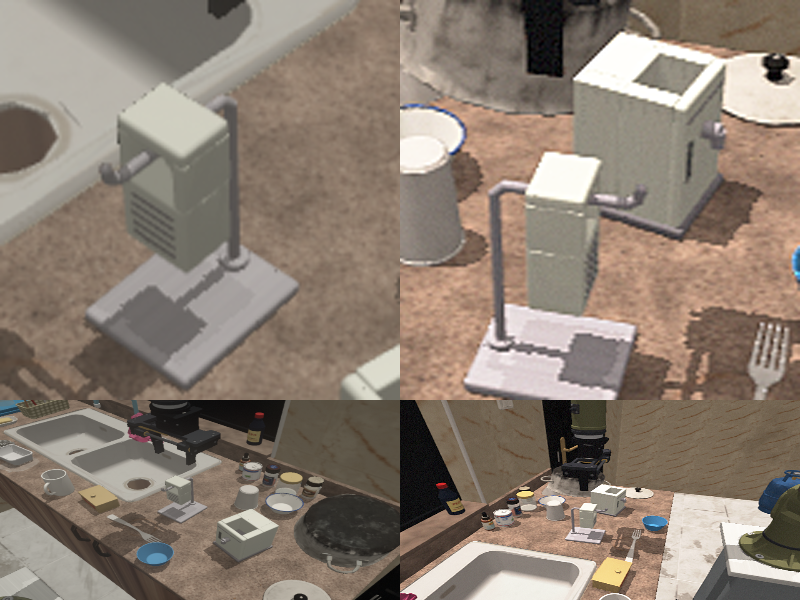

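The cartridge hangs at rest near the middle of the arm, the gripper is clear, and the fork, bowl and tumbler look where they were.

```bash
python3 -c "
from plant import robot; print(robot.sign_off())"
```

```text
the job is handed in; nothing more can be done
None
```

The used cartridge is out of the filter unit and hanging by its loop, at rest near the middle of the drip hook's level arm; the job was handed in at about 17 s with the gripper clear and the fork, bowl and tumbler looking undisturbed in the last pictures.

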